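# Take the lift-off lid off the key box and park it in its stand

## Task

Open up the key box for the day: swing its smoked lid up to vertical on its hinge pins, lift it straight up off the pins, and stand it upright, grab bar on top, down on the floor of the trough of the oak lid stand. Set it down gently rather than letting it fall, let go of it, and leave the other things on the counter where they are.

Things in the scene. Friction and masses are not known exactly. Their poses are not given: they have to be found in the camera images.
- box: Walnut key box, fixed, 120 (x) x 180 (y) x 70 mm high, open on top under the lid. Origin: centre of its underside. x points from the grab-bar side to the hinge side (away from the robot, yaw up to 0.3 rad), z up. Two steel hinge pins 6 mm thick lie along y behind it at y = +-60 mm, each between two cheeks that reach 6 mm above the pin's axis.
- box_pins (a point): Midpoint of the box's hinge line, on the common axis of its two pins: 80 mm behind the box's centre, 74 mm above the counter. Axes as box.
- stay (a point): Top front edge of the box's fixed walnut stay post, 36 mm wide, 8.5 mm behind the pin line and 42 mm above it. A lid swung 0.1 to 0.15 rad past vertical leans on it and stays there by itself. Axes as box.
- lid: Smoked acrylic lid, loose, hooked on the pins, 0.2 to 0.45 kg. Origin: middle of its knuckle line, at box_pins (within 2 mm) while hooked on. Own -x points from knuckles to grab bar (level when shut, straight up when vertical), y along the hinge edge, z out of its outer face. Let go before vertical, it falls shut.
- lid_centre (a point): Centre of the lid's plate, 128 x 180 x 8 mm, 80 mm from the lid's origin along its own -x. Axes as lid. Shut, a rib under it keeps it from sliding off the pins.
- lid_foot (a point): Tip of the lid's two steel open knuckles, midway between them, 12 mm from the lid's origin along its own +x. Each is 17 mm thick across the lid with a 9 mm slot that opens along +x and ends 4 mm beyond the origin. Upright, the lid lifts straight up and is off the pins after about 16 mm. Axes as lid.
- lid_bar (a point): Middle of the lid's grab bar, 184 mm from the lid's origin along its own -x, in the plate's plane, 74 mm high with the lid shut. Round, 12 mm thick, along the lid's y, 86 mm clear between its end arms, 34 mm clear of the plate's edge, so fingers fit astride it from above. Pinched across from above, it turns between the fingers as the lid swings.
- stand_in (a point): Oak lid stand, fixed, base 100 (x) x 200 (y) mm. This point: centre of its trough's floor, 12 mm above the counter. x across the trough, y along it. Two walls 190 mm long, 80 mm high, lean apart: trough 22 mm wide at the floor, 34 mm at the mouth, ends open. A lid stood in it has its origin about 12 mm above this point and leans up to 0.3 rad once let go.
- mug: Bystander: a cream enamel mug, 80 mm across and 80 mm high. Loose; origin at the centre of its underside. To be left alone.
- bell: Bystander: a small brass desk bell, 68 mm across and 58 mm high. Loose; origin at the centre of its underside. To be left alone.
- key: Bystander: a flat steel wafer key, 83 mm long, 5 mm thick, lying flat. Loose; origin at the centre of its underside. To be left alone.
- tag: Bystander: a mint green plastic tag, 70 x 36 x 6 mm, lying flat. Loose; origin at the centre of its underside. To be left alone.
- penpot: Bystander: a dark steel pen pot, 72 mm across, 100 mm high, pens reaching to 155 mm. Loose; origin at the centre of its underside. To be left alone.
- stapler: Bystander: a grey stapler, 130 x 34 x 55 mm. Loose; origin at the centre of its underside. To be left alone.
- plantpot: Bystander: a terracotta pot with a small plant, 84 mm across, 105 mm high. Loose; origin at the centre of its underside. To be left alone.

How it is judged:
On the way, in this order (a step that is already met when the one before it is completed fails the run):
1. the lid has been raised to vertical (within 0.3 rad) while still on its pins (angle between lid's own x axis and vertical above 2.8416 rad and distance between lid and box_pins below 0.009 m), for 0.1 s.
2. the upright lid has been lifted straight up clear of its pins (16 mm or more above them, within 30 mm sideways) (angle between lid's own x axis and vertical above 2.7416 rad and z of lid in the frame of box_pins above 0.016 m and horizontal distance between lid and box_pins below 0.03 m), for 0.05 s.
At the end, for the whole second after the job is handed in: The lid stands released and at rest in the trough of the oak stand, grab bar up: its knuckle line within 12 mm of the trough's centre line, 50 mm along it and 0.15 rad of its direction, its knuckles on the trough's floor (origin 4 to 22 mm above it), leaning no more than 0.45 rad from vertical (angle between lid's own x axis and vertical above 2.6916 rad and x of lid in the frame of stand_in between -0.012 and 0.012 m and y of lid in the frame of stand_in between -0.05 and 0.05 m and z of lid in the frame of stand_in between 0.004 and 0.022 m and angle between the y axis of lid and the y axis of stand_in, either way round below 0.15 rad and linear speed of lid below 0.05 m/s and angular speed of lid below 0.6 rad/s and contact force between the fingers and lid below 0.2 N); the robot touches nothing.
It fails at once if the lid, not held by the fingers, falls (faster than 0.7 m/s or 5 rad/s) (contact force between the fingers and lid below 0.2 N and (linear speed of lid above 0.7 m/s or angular speed of lid above 5 rad/s)).
It fails at once if one of the bystanders is moved by more than 30 mm (distance of any of mug, bell, key, tag, penpot, stapler, plantpot from where it was at the start of the episode above 0.03 m).
It also fails if it takes over 58 s, if anything falls off the work surface, if the arm or the gripper's body presses on something with over 40 N, if the wrist force passes 120 N, or if a joint passes its speed limit or range.

## Robot

A 6-joint arm with a two-finger parallel gripper is mounted at the origin on the work surface. World frame = base frame: x ahead of the robot, y to its left, z up, the work surface at z = 0. Lengths are in m, angles in rad, forces in N, time in s.
With the tool pointing down it reaches from about 0.375 to 0.975 m from the base axis. Payload 3.8 kg.
Tool frame: the origin (TCP) lies on the centre line of the jaws, within the pads' length; the fingertips stand robot.finger_overhang ahead of it and the grasp point (between the pads) lies 8 mm behind it (robot.finger_overhang is the distance from the TCP to the fingertips, in m); z points along the fingers, y is the line along which they close (so a half turn about z gives the same grasp; the last joint's range is limited). The gripper opens to 85 mm and grips with 20 to 120 N. Pads are 22 mm wide; open, the fingers measure 114 mm over their backs; the gripper's body (76 mm by 85 mm) begins 54 mm behind the grasp point. The pads swing forward as they close: fully open they stand 13 mm farther back than shut.
Start: joints at [-1.167, 0.264, 1.604, -0, 1.274, -0.037], TCP at [0.288, -0.61, 0.242] pointing down, gripper open.
Joint ranges: [-2.63, 2.63], [-0.94, 2.18], [0.31, 2.57], [-1.31, 4.45], [0, 2.66], [-2.55, 2.55]. Speed limits (rad/s): [2.57, 2.57, 3.14, 3.14, 3.14, 3.14].

## Interface

Orientations are given as a unit quaternion [x, y, z, w].
In Python, from cell import robot gives the robot as it stands. Calls block until the motion is done:
- robot.goto(position, orientation): joint-space move of the TCP to a pose.
- robot.servo_line(position, rot=None, vel=0.15): straight line of the TCP; rot=None keeps the orientation; vel is the mean speed in m/s.
- robot.move_joints(angles): joint-space move.
- robot.grip(opening, effort=None): finger opening in m; effort is the grip in N (None keeps the last); returns when the fingers have stopped.
- robot.dwell(seconds).
- robot.solve_ik(position, orientation): joint angles nearest the present ones, or None.
- robot.snapshot(name): name is "scene" or "top" or "wrist"; returns the picture (400x640x3 uint8, red, green, blue); there is no depth.
- robot.camera_info(name): a dict with "fx", "fy", "cx", "cy" (pixels), "world_from_camera" (4x4, takes a point from camera to world coordinates). Camera axes: x right, y up, looking along -z (the intrinsics and any distortion apply to the point x, -y, -z); pixel columns grow to the right and rows downward; lengths in m; the calibration is good to about 2 mm. A picture is of the moment at which its call begins: read the wrist's pose just before it. camera_info takes no time and is no camera call; for the wrist camera it gives the pose at the moment of the call.
A pose or a line that the arm cannot do raises robot.IKError and nothing moves.
- robot.close_job(): hands the job in; it is judged then, once.
Trained networks look in the newest picture that a camera, given by its name, has taken for a name from the list of things; names that differ only in an ending like _2 or _b are one class to them, and where a whole thing is asked for, a point or a joint stands for the part that bears it (a point fixed in the world has none). Each returns a list of dicts, best first, with "score" (0 to 1); they miss things now and then, are a little off and sometimes report something else, mostly with a low value. They report only what shows in the picture. A call takes as long as a camera call.
- robot.recognise(target, camera): "at" ([x, y, z] in m, in world coordinates, good to about 4 mm: the middle of the surface that is visible of it).
- robot.pinpoint(target, camera): "at" ([x, y, z] in m, in world coordinates, good to about 4 mm: a listed point, or the origin of a listed thing).
Readings, each from a call of its own:
- robot.read_t(): time.
- robot.read_qpos(): joint angles.
- robot.read_qvel(): joint speeds.
- robot.read_tau(): joint torques, N m.
- robot.read_ee_pos(): TCP position.
- robot.read_orientation(): TCP orientation.
- robot.read_force(): force on the tool from outside, world axes, zero at the start.
- robot.read_ft_torque(): the same for the moment, N m.
- robot.read_opening(): finger opening in m.
- robot.read_finger_force(): force on a finger pad.
Only numpy, scipy, OpenCV 4.12 (cv2) and the standard library are available. Lean on these libraries where they do the work, as an engineer would, in place of code of your own. Each camera call takes 0.05 s, during which the arm holds its last target. There are 200 camera calls.

## Working session

There is one attempt and no reset: what is moved stays moved. The work goes in short steps, each a Python script; the robot and the scene stay as the last script left them, time stands still between calls to the robot, and variables do not carry over. Pictures are saved under pics/ and viewed, at most 10 in all, crops included, and the job is handed in when it is done.

```bash
mkdir -p pics; ls; python3 - <<'E'
from cell import robot
import cv2,numpy as np
for c in ("scene","top"):
    im=robot.snapshot(c); cv2.imwrite(f"pics/{c}0.png",im[:,:,::-1])
    for t in ("box_pins","lid","lid_bar","lid_centre","stay","stand_in","box","mug","bell","key","tag","penpot","stapler","plantpot"):
        r=robot.pinpoint(t,c)
        print(c,t,[(np.round(d["at"],3).tolist(),round(d["score"],2)) for d in r[:2]])
print(robot.finger_overhang,robot.read_t(),robot.read_orientation())
E
```

```text
pics
scene box_pins [([0.607, 0.198, 0.072], 0.93), ([0.607, 0.2, 0.074], 0.31)]
scene lid [([0.609, 0.2, 0.076], 0.6)]
scene lid_bar [([0.426, 0.228, 0.072], 0.83)]
scene lid_centre [([0.526, 0.208, 0.073], 0.95), ([0.605, 0.196, 0.072], 0.71)]
scene stay [([0.585, 0.011, 0.001], 0.69), ([0.617, 0.194, 0.116], 0.66)]
scene stand_in [([0.56, -0.202, 0.011], 0.82)]
scene box []
scene mug [([0.722, -0.002, 0.0], 0.73)]
scene bell [([0.407, -0.015, -0.001], 0.76), ([0.56, -0.201, 0.009], 0.23)]
scene key [([0.608, 0.199, 0.074], 0.57), ([0.585, 0.01, 0.0], 0.43)]
scene tag [([0.61, 0.199, 0.077], 0.2)]
scene penpot [([0.592, 0.43, -0.003], 0.85)]
scene stapler [([0.491, -0.45, 0.003], 0.84)]
scene plantpot [([0.664, -0.426, 0.001], 0.96)]
top box_pins [([0.606, 0.197, 0.076], 0.7)]
top lid [([0.605, 0.195, 0.077], 0.72), ([0.594, 0.43, -0.003], 0.65)]
top lid_bar [([0.428, 0.236, 0.079], 0.88), ([0.605, 0.2, 0.075], 0.33)]
top lid_centre [([0.526, 0.214, 0.076], 0.68), ([0.579, 0.011, -0.004], 0.53)]
top stay [([0.617, 0.193, 0.114], 0.83), ([0.487, -0.453, 0.001], 0.59)]
top stand_in [([0.558, -0.2, 0.013], 0.69)]
top box [([0.592, 0.43, 0.001], 0.63)]
top mug [([0.718, -0.003, 0.004], 0.61)]
top bell [([0.404, -0.011, 0.002], 0.8)]
top key [([0.582, 0.015, -0.004], 0.66)]
top tag [([0.5, 0.001, -0.003], 0.69)]
top penpot [([0.592, 0.429, 0.0], 0.59)]
top stapler [([0.488, -0.45, 0.002], 0.64), ([0.657, -0.425, -0.001], 0.43)]
top plantpot []
0.011 1.5 [ 9.75808682e-01  2.18626201e-01  8.05692189e-06 -1.55864181e-05]
```

View pics/top0.png

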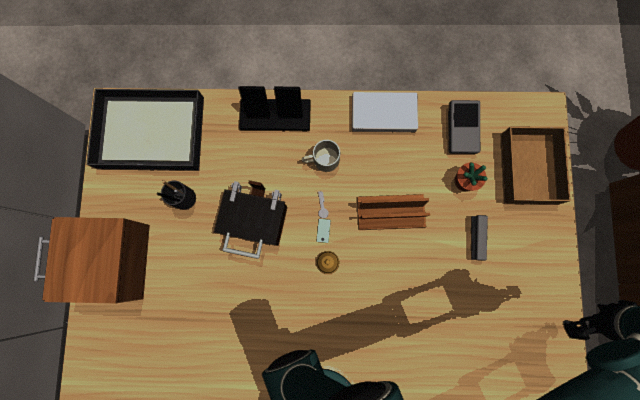

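View pics/scene0.png

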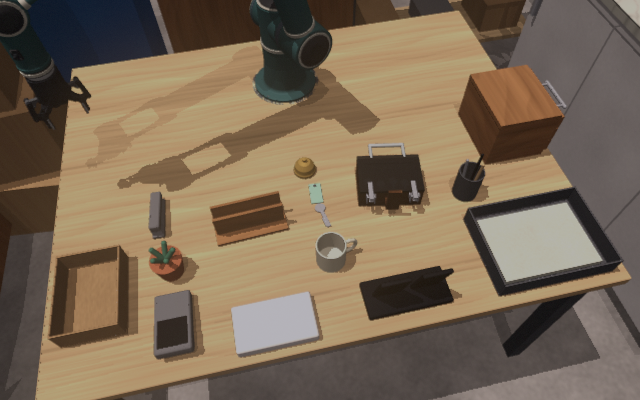

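The top picture shows the shut lid at (250,215) with its bar at (243,245). The oak stand is at (391,212) with its trough roughly along world y. The networks agree with both pictures for the listed points. Next I measure the stand's and box's yaw with the model overlaid.

```bash
cat > h.py <<'E'
import numpy as np,cv2
from cell import robot
from scipy.spatial.transform import Rotation as R
def proj(c,P,info=None):
    i=info or robot.camera_info(c); T=np.linalg.inv(i["world_from_camera"])
    p=np.atleast_2d(P)@T[:3,:3].T+T[:3,3]
    return np.c_[i["cx"]+i["fx"]*p[:,0]/-p[:,2], i["cy"]+i["fy"]*p[:,1]/p[:,2]]
def loc(o,yaw,P):
    return np.array(o)+np.atleast_2d(P)@R.from_euler("z",yaw).as_matrix().T
def rot(yaw):  # tool down, closing line (tool y) at world yaw (mod pi)
    # tool x axis = along yaw+90deg or opposite chosen by caller
    z=np.array([0,0,-1.]); y=np.array([np.cos(yaw),np.sin(yaw),0]); x=np.cross(y,z)
    return R.from_matrix(np.c_[x,y,z]).as_quat()
E
python3 - <<'E'
from h import *
print({k:v for k,v in robot.camera_info("top").items() if k!="world_from_camera"})
im=cv2.imread("pics/top0.png"); S=5
a=im[180:245,340:445]; big=cv2.resize(im[165:265,205:445],None,fx=3.3,fy=3.3,interpolation=cv2.INTER_CUBIC)
def draw(P,col):
    p=((proj("top",P)-[205,165]+.5)*3.3).astype(np.int32); cv2.polylines(big,[p],True,col,1)
for yaw,col in ((0.,(0,255,0)),):
    for s in (1,-1): draw(loc([.559,-.201,.012],yaw,[[s*17,95,80],[s*17,-95,80]]/np.array(1000.)),col)
    draw(loc([.559,-.201,0],yaw,np.array([[50,100,0],[50,-100,0],[-50,-100,0],[-50,100,0]])/1000),(255,255,0))
draw(loc([.6065,.198,.078],-.185,np.array([[-16,90,0],[-16,-90,0],[-144,-90,0],[-144,90,0]])/1000),(0,255,0))
draw(loc([.6065,.198,.078],-.185,np.array([[-184,43,0],[-184,-43,0]])/1000),(0,0,255))
draw(loc([.6065,.198,.074],-.185,np.array([[0,60,0],[0,-60,0]])/1000),(255,0,255))
cv2.imwrite("pics/ov.png",big)
E
```

```text
{'fx': 433.8355289482593, 'fy': 433.8355289482593, 'cx': 320.6293466129208, 'cy': 198.40381270242622}
```

View pics/ov.png

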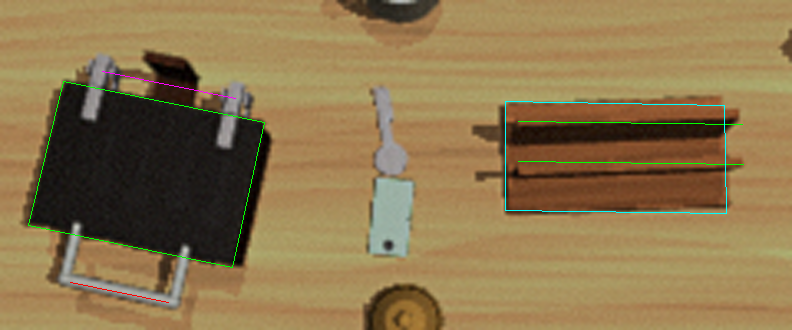

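The box model fits the picture closely, with the pins at (0.6065, 0.198) and yaw −0.185. The stand appears turned by a few hundredths of a rad, so I take a wrist-camera picture over it on the way.

```bash
python3 - <<'E'
from h import *
q=rot(-.185)
for y in (-.185,-.185+np.pi):
    print(y,[None if (s:=robot.solve_ik(p,rot(y))) is None else np.round(s,2).tolist() for p in ([.427,.232,.066],[.607,.198,.25],[.56,-.2,.35])])
y0=-.185+np.pi if abs(robot.solve_ik([.427,.232,.066],rot(-.185))[5])>abs(robot.solve_ik([.427,.232,.066],rot(-.185+np.pi))[5]) else -.185
robot.goto([.52,-.2,.36],rot(y0+.185))
info=robot.camera_info("wrist"); im=robot.snapshot("wrist"); cv2.imwrite("pics/w1.png",im[:,:,::-1])
import pickle; pickle.dump(info,open("w1.pkl","wb"))
for t in ("stand_in",): print([(np.round(d["at"],4).tolist(),round(d["score"],2)) for d in robot.pinpoint(t,"wrist")[:2]])
print(y0,robot.read_t(),info["world_from_camera"].__repr__())
big=im[:,:,::-1].copy()
for yaw,col in ((0.,(0,255,0)),(.05,(0,0,255))):
    for s in (1,-1): cv2.polylines(big,[proj("wrist",loc([.559,-.201,.012],yaw,[[s*.017,.095,.08],[s*.017,-.095,.08]]),info).astype(np.int32)],True,col)
    cv2.polylines(big,[proj("wrist",loc([.559,-.201,0],yaw,np.array([[50,100,0],[50,-100,0],[-50,-100,0],[-50,100,0]])/1000),info).astype(np.int32)],True,col)
cv2.imwrite("pics/w1o.png",big)
E
```

```text
-0.185 [[0.45, 0.09, 2.16, -0.0, 0.89, 0.63], [0.28, 0.19, 1.68, -0.0, 1.27, 0.46], [-0.38, 0.06, 1.64, -0.0, 1.44, -0.2]]
2.956592653589793 [[0.45, 0.09, 2.16, -0.0, 0.89, -2.51], None, None]
[([0.5586, -0.2011, 0.0138], 0.6)]
-0.185 3.3667 array([[ 9.99999212e-01,  1.11751996e-03,  5.71321006e-04,
         5.19217998e-01],
       [-1.22976121e-03,  9.63410411e-01,  2.68027738e-01,
        -1.33516043e-01],
       [-2.50890257e-04, -2.68028230e-01,  9.63411026e-01,
         4.89416998e-01],
       [ 0.00000000e+00,  0.00000000e+00,  0.00000000e+00,
         1.00000000e+00]])
```

View pics/w1o.png

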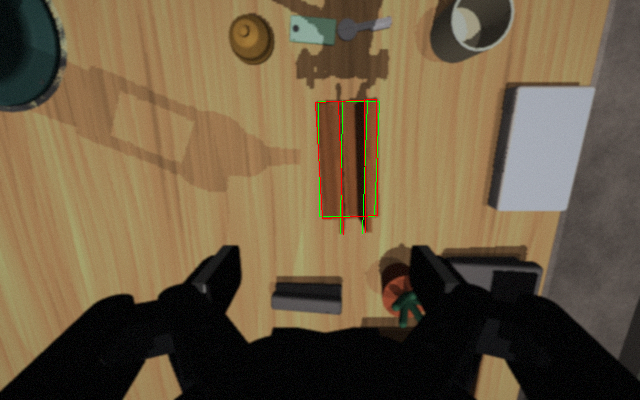

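The wrist picture has the stand at about (348,158), and the outline's position fits. I refine x, y and yaw by edge fitting over both pictures.

```bash
python3 - <<'E'
from h import *
import pickle
from scipy.ndimage import map_coordinates
V=[]
for f,i in (("w1",pickle.load(open("w1.pkl","rb"))),("top0",robot.camera_info("top"))):
    b=cv2.GaussianBlur(cv2.imread(f"pics/{f}.png"),(0,0),1).astype(float)
    g=np.sqrt(cv2.Sobel(b,cv2.CV_64F,1,0)**2+cv2.Sobel(b,cv2.CV_64F,0,1)**2).sum(2); V.append((g,i))
t=np.linspace(-.09,.09,60)[:,None]
L=[(s*.05,z) for s in (1,-1) for z in (0.,)]+[(s*.017,.092) for s in (1,-1)]
def sc(x,y,a,ls):
    P=np.vstack([np.c_[np.full_like(t,l[0]),t,np.full_like(t,l[1])] for l in ls]); W=loc([x,y,0],a,P)
    return [map_coordinates(g,proj("",W,i)[:,::-1].T,order=1).mean() for g,i in V]
for ls,n in ((L[:2],"base"),(L[2:],"walls"),(L,"all")):
    r=[(sc(x,-.201,a,ls),x,a) for x in np.arange(.548,.571,.001) for a in np.arange(-.06,.11,.005)]
    for k in (0,1): b=max(r,key=lambda e:e[0][k]); print(n,k,np.round(b[1:],3),round(b[0][k]))
    b=max(r,key=lambda e:sum(e[0])); print(n,"sum",np.round(b[1:],3))
E
```

```text
base 0 [0.56  0.055] 261
base 1 [0.56  0.045] 367
base sum [0.56 0.05]
walls 0 [0.559 0.055] 264
walls 1 [0.56 0.07] 282
walls sum [0.559 0.06 ]
all 0 [0.559 0.055] 255
all 1 [0.561 0.055] 323
all sum [0.56  0.055]
```

```bash
cat >> h.py <<'E'
PIN=np.array([.6065,.198,.074]); BY=-.185; ST=np.array([.5595,-.201,.012]); SY=.055
def arc(th,dr=0): # TCP position for lid angle th (0 shut, pi/2 upright)
    r=.184+dr; b=loc(PIN,BY,[[-r*np.cos(th),0,r*np.sin(th)]])[0]; return b-[0,0,.008]
E
python3 - <<'E'
from h import *
robot.grip(.034,40)
p=arc(0)
robot.goto(p+[0,0,.1],rot(BY))
robot.servo_line(p,vel=.1)
print(robot.read_force(),robot.read_t())
robot.grip(.0,40)
print(robot.read_opening(),robot.read_finger_force(),robot.read_force(),robot.read_ee_pos(),p)
robot.snapshot("scene")
print(robot.pinpoint("lid_bar","scene")[:1],robot.read_t())
E
```

```text
[-0.20980735  0.28720626  0.6372319 ] 6.825
0.010678680914783719 38.96629750728607 [ 0.86478073 -0.80714665  1.94864843] [0.42633003 0.23214724 0.06672928] [0.42563973 0.23184616 0.066     ]
[{'at': [0.4283, 0.2301, 0.072], 'score': 0.79}] 7.2583
```

```bash
python3 - <<'E'
from h import *
for k,th in enumerate(np.linspace(0,np.pi/2,13)[1:]):
    robot.servo_line(arc(th),vel=.1)
    f=robot.read_force(); print(round(th,2),np.round(f,1),round(robot.read_opening(),4),round(robot.read_t(),2))
    if np.linalg.norm(f)>35: print("STOP"); break
robot.dwell(.2)
im=robot.snapshot("scene"); cv2.imwrite("pics/s2.png",cv2.resize(im[100:250,300:500],None,fx=4,fy=4)[:,:,::-1])
for t in ("lid","lid_bar","lid_centre","lid_foot"): print(t,[(np.round(d["at"],3).tolist(),round(d["score"],2)) for d in robot.pinpoint(t,"scene")[:2]])
print(robot.read_t(),robot.read_ee_pos(),arc(np.pi/2))
E
```

```text
0.13 [ 0.4 -0.7 -3. ] 0.0104 7.65
0.26 [-1.  -0.5 -3.2] 0.0106 8.04
0.39 [ 1.3  0.6 -3.1] 0.0103 8.43
0.52 [-0.4 -0.4 -3.7] 0.0102 8.82
0.65 [-0.4 -0.5 -2.4] 0.0101 9.22
0.79 [-5.9  1.6  2.8] 0.0105 9.61
0.92 [-8.5  1.3  4.9] 0.0102 10.0
1.05 [-10.6   0.2  13.2] 0.0101 10.39
1.18 [-7.8 -0.1 10.8] 0.0097 10.78
1.31 [-4.1 -1.   9.3] 0.0105 11.18
1.44 [-3.1 -0.6  7.5] 0.0105 11.57
1.57 [-1.3 -0.2  5.5] 0.0101 11.96
lid [([0.609, 0.199, 0.079], 0.92)]
lid_bar [([0.609, 0.197, 0.257], 0.74)]
lid_centre [([0.607, 0.197, 0.152], 0.78)]
lid_foot [([0.607, 0.2, 0.063], 0.86), ([0.618, 0.198, 0.116], 0.33)]
12.4083 [0.60739735 0.19806757 0.25101651] [0.6065 0.198  0.25  ]
```

View pics/s2.png

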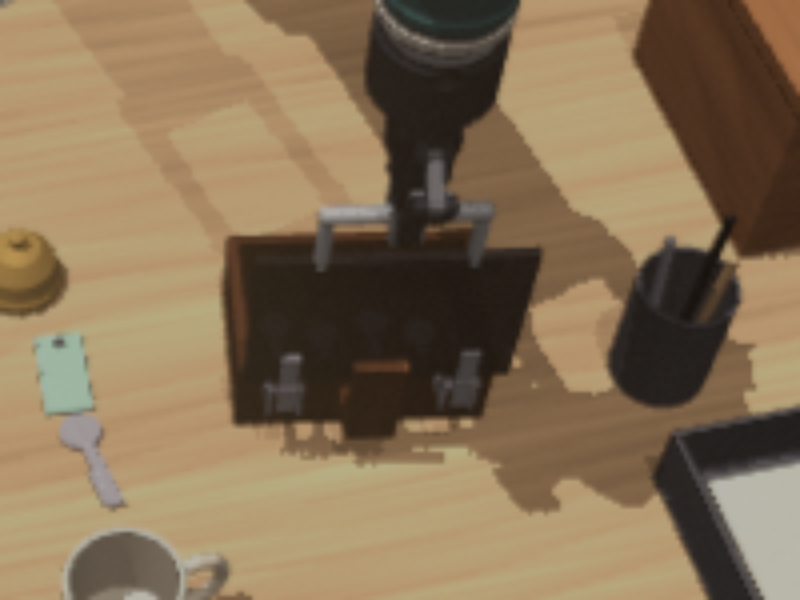

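The lid stands upright on its pins, with the bar held at about (405,210) and the knuckles at (288,395) and (465,380) in the crop. Next I lift and carry it.

```bash
python3 - <<'E'
from h import *
p=arc(np.pi/2)
robot.grip(0,60)
for dz in (.01,.02,.03,.1):
    robot.servo_line(p+[0,0,dz],vel=.06); robot.dwell(.05)
    print(dz,np.round(robot.read_force(),1),round(robot.read_opening(),4),round(robot.read_t(),2))
q=ST+[0,0,.184+.012+.1-.008]
mid=p+[0,0,.1]
robot.servo_line(q+[0,0,.03],rot=rot(SY),vel=.12); robot.dwell(.3)
print(robot.read_t(),robot.read_ee_pos(),q)
for c in ("scene","top"):
    im=robot.snapshot(c); cv2.imwrite(f"pics/{c}3.png",cv2.resize(im[130:280,180:340],None,fx=4,fy=4)[:,:,::-1])
    for t in ("lid","lid_bar","lid_centre","lid_foot"): print(c,t,[(np.round(d["at"],3).tolist(),round(d["score"],2)) for d in robot.pinpoint(t,c)[:1]])
E
```

```text
0.01 [ 0.4  0.2 -3. ] 0.0097 12.99
0.02 [-0.5  0.1 -2.7] 0.0097 13.36
0.03 [-0.1 -0.2 -2.8] 0.0099 13.72
0.1 [ 1.4  0.1 -2.6] 0.0101 15.09
18.8917 [ 0.55951657 -0.20092848  0.33003809] [ 0.5595 -0.201   0.3   ]
scene lid [([0.566, -0.199, 0.153], 0.78)]
scene lid_bar [([0.558, -0.202, 0.333], 0.75)]
scene lid_centre [([0.56, -0.205, 0.231], 0.71)]
scene lid_foot [([0.561, -0.197, 0.14], 0.65)]
top lid [([0.563, -0.2, 0.155], 0.62)]
top lid_bar [([0.62, 0.192, 0.116], 0.29)]
top lid_centre [([0.564, -0.199, 0.231], 0.78)]
top lid_foot [([0.564, -0.201, 0.133], 0.71)]
```

View pics/scene3.png

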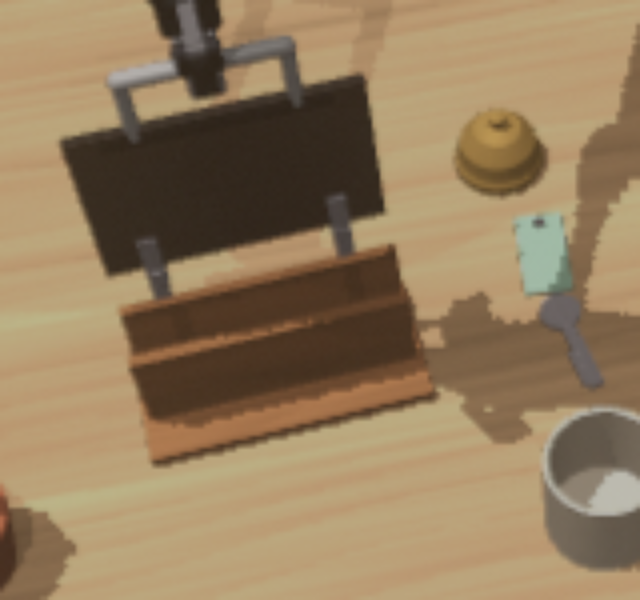

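The lid hangs upright and parallel over the trough, with its knuckles at (155,270) and (340,225) in the crop. Its foot is about 3 mm too far in +x, so I shift −3 mm and lower under force guard.

```bash
python3 - <<'E'
from h import *
p=np.array([ST[0]-.003,ST[1],.33])
robot.servo_line(p,vel=.05)
for z in [.30,.28,.265,.25,.24,.23,.22,.212,.208,.205,.203,.201,.199,.197,.195]:
    p[2]=z; robot.servo_line(p,vel=.04); f=robot.read_force(); print(z,np.round(f,1),round(robot.read_t(),2))
    if f[2]>1 or np.hypot(*f[:2])>12: print("contact"); break
im=robot.snapshot("scene"); cv2.imwrite(f"pics/scene4.png",cv2.resize(im[130:280,180:340],None,fx=4,fy=4)[:,:,::-1])
for t in ("lid","lid_bar","lid_foot"): print(t,[(np.round(d["at"],3).tolist(),round(d["score"],2)) for d in robot.pinpoint(t,"scene")[:1]])
print(robot.read_ee_pos())
E
```

```text
0.3 [-0.2 -0.3 -2.7] 20.54
0.28 [ 0.3  0.9 -2.2] 21.19
0.265 [ 0.2 -0.6 -2.5] 21.72
0.25 [ 0.3  0.8 -2.2] 22.24
0.24 [ 0.6  0.5 -2.6] 22.64
0.23 [-0.3  0.9 -2.4] 23.04
0.22 [-0.7  0.3 -2.8] 23.44
0.212 [ 0.2  0.5 -2.6] 23.79
0.208 [-0.3 -0.  -2.1] 24.04
0.205 [ 0.5 -0.2 -2.7] 24.29
0.203 [ 0.1 -0.8 -2.8] 24.54
0.201 [0.  0.5 3. ] 24.79
contact
lid [([0.565, -0.199, 0.024], 0.56)]
lid_bar [([0.41, -0.011, -0.0], 0.49)]
lid_foot []
[ 0.55729687 -0.20130012  0.20223537]
```

View pics/scene4.png

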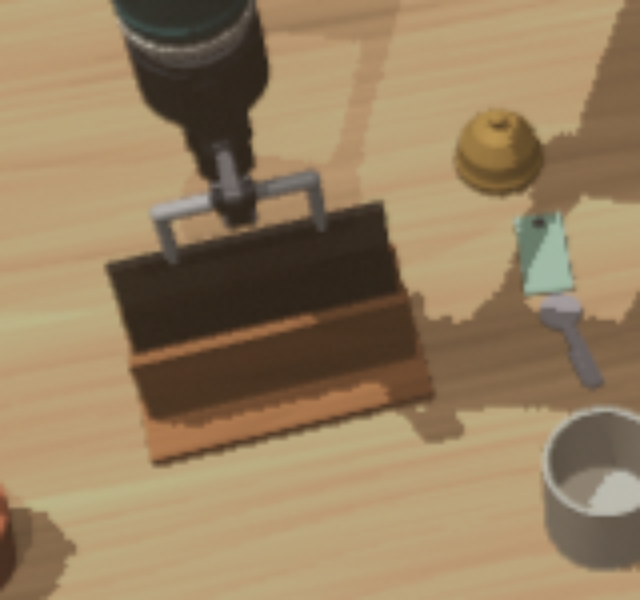

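The lid is inside the trough between both walls, and contact came at the expected height. I lean it gently against the wall before releasing it.

```bash
python3 - <<'E'
from h import *
robot.grip(0,25)
p0=np.array(robot.read_ee_pos()); r=.196
d=-np.array([np.cos(SY),np.sin(SY),0])
for k in range(1,12):
    s=.005*k; p=p0+d*s; p[2]-=r-np.sqrt(r*r-s*s)
    robot.servo_line(p,vel=.04); f=robot.read_force(); print(round(s,3),np.round(f,1),round(robot.read_t(),2))
    if f@-d>5 or abs(f[2])>15: break
for o in (.014,.018,.024,.030,.036): robot.grip(o,25); 
print(robot.read_opening(),np.round(robot.read_force(),1),robot.read_finger_force())
robot.dwell(.3)
p=np.array(robot.read_ee_pos()); robot.servo_line(p+[0,0,.03],vel=.05); robot.servo_line(p+[0,0,.14],vel=.15)
robot.dwell(.5)
for c in ("scene","top"):
    im=robot.snapshot(c); cv2.imwrite(f"pics/{c}5.png",cv2.resize(im[130:280,180:340] if c=="scene" else im[160:260,320:460],None,fx=4,fy=4)[:,:,::-1])
    for t in ("lid","lid_bar","lid_foot"): print(c,t,[(np.round(d["at"],3).tolist(),round(d["score"],2)) for d in robot.pinpoint(t,c)[:1]])
print(robot.read_t(),robot.read_force())
E
```

```text
0.005 [-0.1 -0.5  2.4] 25.47
0.01 [ 0.  -0.9  2.2] 25.74
0.015 [ 0.9 -1.4  4.3] 26.02
0.02 [1.4 0.5 4.2] 26.29
0.025 [2.7 0.  5.3] 26.57
0.03 [ 2.6 -0.3  6.8] 26.84
0.035 [5.3 1.  5.5] 27.12
0.03585737756099128 [ 0.  -0.8  0.3] 0.0
scene lid [([0.564, -0.201, 0.026], 0.86)]
scene lid_bar [([0.523, -0.206, 0.206], 0.87)]
scene lid_foot []
top lid [([0.559, -0.2, 0.028], 0.71)]
top lid_bar [([0.523, -0.202, 0.203], 0.53)]
top lid_foot [([0.563, -0.2, 0.008], 0.59)]
31.0917 [ 0.43855449  0.71827333 -0.40432635]
```

View pics/scene5.png

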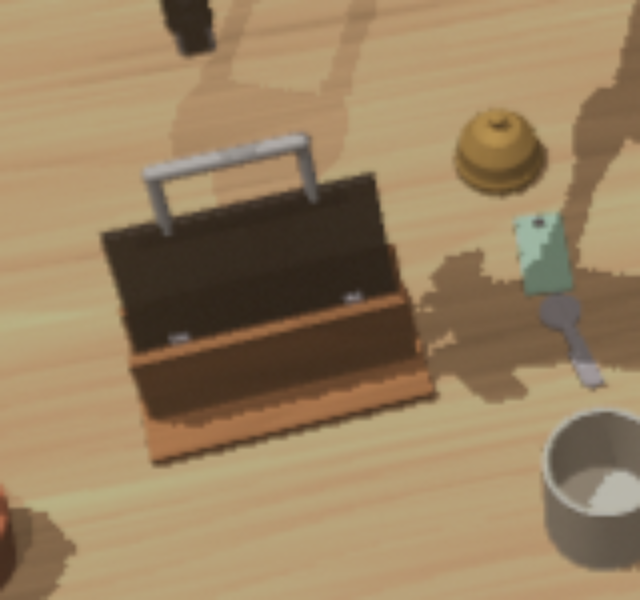

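The lid stands in the trough leaning about 0.2 rad, with its bar up at (230,160). The gripper is clear of it and the neighbouring things are unmoved.

```bash
python3 -c "
from cell import robot
print(robot.close_job())"
```

```text
the job is handed in; nothing more can be done
None
```

The lid was swung up to vertical, lifted off its pins and set down in the oak stand's trough, where it stands released, grab bar up, leaning about 0.2 rad; the job is handed in (no verdict was returned).

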